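Close and latch the leaf drill jig

ROBOT

A 6-joint arm with a two-finger parallel gripper is mounted at the origin on the work surface. World frame = base frame: x ahead of the robot, y to its left, z up, the work surface at z = 0. Lengths are in m, angles in degrees, forces in N, time in s.
With the tool pointing down it reaches from about 0.4 to 0.825 m from the base axis. Payload 7 kg.
Tool frame: the origin (TCP) lies midway between the tips of the shut fingers; the grasp point (between the pads) lies 19 mm behind it (ctrl.grip_point_offset is the distance from the TCP to the grasp point, in m); x points along the fingers, y is the direction in which the jaws open and shut, and the axes are right-handed (so a half turn about x gives the same grasp; the last joint's range is limited). The gripper opens to 88 mm and grips with 3 to 60 N. Pads are 19 mm wide; open, the fingers measure 130 mm over their backs; the gripper's body (78 mm by 193 mm) begins 47 mm behind the grasp point.
Start: joints at [93.398, 20.546, 0.682, 0, -70.136, -16.507], TCP at [0.153, 0.657, 0.227] pointing down, gripper open.
Joint ranges: [-176.03, 176.03], [-82.01, 121.73], [-58.28, 71.71], [-173.87, 95.51], [-174.79, -0.11], [-173.66, 173.66]. Speed limits (degrees/s): [136.94, 136.94, 172.46, 180, 180, 180].

INTERFACE

Orientations are given as [roll, pitch, yaw] about the fixed x, y, z axes, in that order (R = Rz(yaw) Ry(pitch) Rx(roll)).
In Python, from plant import ctrl gives the robot as it stands.
- The arm moves only by the tool drive_tool, never from a script. Its argument "plan" is a list of rows, each a list of 3 entries, a list of its own where there are three numbers: the shift along the tool's x, y, z in m, then the turn, a rotation vector about the tool's x, y, z in degrees, then the opening, from 0 (shut) to 1 (fully open). In form: [[[dx, dy, dz], [wx, wy, wz], grip], ...]. A call has 1 to 20 rows; each row is the pose to reach, as a shift and turn from the pose measured when the call began, along the tool's axes at that moment; what a row does not reach only later rows make up. A row lasts 1/12 s, in which the tool goes at most 41.7 mm and 7.16 degrees, less where a joint would pass 70% of its speed; a pose out of reach is approached as far as the arm can. A call with a gripper value outside its range is refused whole. The fingers move at their own pace and stop on an object; the grip force is fixed at half the most. Time passes only in rows, so rows that repeat a pose let the fingers close. It gives the time, the measured TCP pose, the force and the opening at its end, in the units of the state.
- ctrl.get_obs(): the state, without advancing time (a new reading comes with each control period).
- ctrl.snapshot(name): name is "scene" or "top" or "wrist"; returns the picture (400x640x3 uint8, blue, green, red); there is no depth.
- ctrl.get_calibration(name): a dict with "fx", "fy", "cx", "cy" (pixels), "R" (3x3) and "t" (3): a world point X has camera coordinates R X + t. Camera axes: x right, y down, z forward; pixel columns grow to the right and rows downward; lengths in m; the calibration is good to about 2 mm. A picture is of the moment at which its call begins: read the wrist's pose just before it. get_calibration takes no time and is no camera call; for the wrist camera it gives the pose at the moment of the call.
- ctrl.close_job(): hands the job in, once; it reports no verdict.
Trained networks look in the newest picture that a camera, given by its name, has taken for a name from the list of things; names that differ only in an ending like _2 or _b are one class to them, and where a whole thing is asked for, a point or a joint stands for the part that bears it (a point fixed in the world has none). Each returns a list of dicts, best first, with "confidence" (0 to 1); they miss things now and then, are a little off and sometimes report something else, mostly with a low value. They report only what shows in the picture. A call takes as long as a camera call.
- ctrl.cut_out(camera, name): "pixels" (400x640 bool, what is visible of it) and "pixel" ([column, row] in pixels, amid what is visible of it).
- ctrl.landmark_of(camera, name): "pixel" ([column, row] in pixels: a listed point, or the origin of a listed thing).
The state is a dict: "clock": time; "joint_pos": joint angles; "qvel": joint speeds; "tau": joint torques, N m; "tool_pos": TCP position; "orientation": TCP orientation; "force": force on the tool from outside, world axes, zero at the start; "moment": the same for the moment, N m; "opening": finger opening in m.
Only numpy, scipy, OpenCV 4.12 (cv2) and the standard library are available. Lean on these libraries where they do the work, as an engineer would, in place of code of your own. Each camera call takes 0.05 s, during which the arm holds its last target. There are 200 camera calls.

TASK

The steel blank already lies in the drill jig. With a fingertip, gently push the jig's leaned-back leaf up and over its spine, without flinging it, until it lies fully flat over the blank, and only then push the small latch arm by its pin round until it stops square across the leaf. Leave the blank in its nest and do not disturb the other things on the bench; nothing needs to be gripped or picked up.

Things in the scene. Friction and masses are not known exactly. Their poses are not given: they have to be found in the camera images.
- jig: Drill jig bolted to the bench: dark steel base 160 x 200 x 24 mm (x -80 to 80, y -30 to 170 mm). Origin on the bench below the middle of the spine; z up, x along the spine, +y towards the nest with the blank, where the leaf must end; the leaf starts leaning back over the -y side. A hinge lug at each end of the spine (x 60 to 78 and -60 to -78, y -14 to 14) is 58 mm high.
- spine (a point): Middle of the hinge axis of the leaf, 46 mm above the bench; the axis runs along the jig's x.
- leaf (a joint): Angle of the leaf about the spine: 0 = flat over the blank on the jig's +y side (stop), 1.57 = upright, 2.8 = laid back (stop); starts 2.15 to 2.65. The hinge is stiff (0.3 N m friction) and holds the leaf at any angle: it does not fall by itself and must be pushed all the way, with 1 to 6 N at the free edge.
- leaf_edge (a point): Middle of the free edge of the leaf, in mid-thickness, 125 mm from the hinge axis. The leaf is a plain aluminium plate, 116 mm wide along the spine and 8 mm thick, about 0.28 kg, with two steel bushings nearly flush in it. When it lies flat its top is 50 mm above the bench.
- latch (a joint): Angle of the flat steel latch arm about its upright pivot: 0 = along the jig's +x, clear of the leaf; 1.57 = along the jig's -y, square across the leaf's free edge (stop); grows clockwise seen from above. Starts -0.6 to 0.1, stays where left, takes about 1.3 N at the pin. Arm 16 mm wide, 8 mm thick, underside 56 mm above the bench.
- latch_pivot (a point): Latch pivot axis, 60 mm above the bench, at x = -30, y = 148 mm of the jig; boss 26 mm across, top 68 mm above the bench.
- latch_pin (a point): Upright round pin on the latch arm, 12 mm across, 48 mm from the pivot axis, reaching from 64 to 94 mm above the bench; this point is its middle, 79 mm above the bench.
- blank_center (a point): Centre of the loose flat steel blank, 76 x 56 x 12 mm, lying in the nest, 30 mm above the bench. Leave it there.
- oil_bottle: Clear plastic oil bottle, 52 mm across, 150 mm tall, origin at its foot. Bystander.
- hammer: Hammer 280 mm long, lying along its x. Bystander.
- file: File with wooden handle, 300 mm long, lying along its x (from -150 to 150 mm), 28 mm high. Bystander.
- square: Steel try square: stock 100 mm along its x, blade 130 mm along its +y, 14 mm high. Bystander.
- carton: Cardboard box 90 x 140 x 45 mm, origin under its centre. Bystander.
- punch: Centre punch lying along its x, 110 mm long (from -30 to 80 mm), 12 mm high, close to the jig's near end. Bystander.
- offcut: Offcut of steel angle, 100 mm along its x, 30 x 30 mm, close to the jig's far end. Bystander.

How it is judged:
By the outcome, as a careful person would: the job done as asked, in the order asked, and still so for the second after the job is handed in, with the robot touching nothing.
It also fails if it takes over 58 s, if anything falls off the work surface, if the arm or the gripper's body presses on something with over 40 N, if the wrist force passes 120 N, or if a joint passes its speed limit or range.

## Working session

There is one attempt and no reset: what is moved stays moved. The work goes in short steps, Python scripts to look and compute and a tool call to move; the robot and the scene stay as the last step left them, time stands still between calls to the robot, and variables do not carry over. Pictures are saved under pics/ and viewed, about 8 in all and at most 12, crops included, and the job is handed in when it is done.

Besides the shell and the picture viewer there is one more tool, called after "Emit:" as name([rows], argument=value, ...), one row to a line, values as JSON. drive_tool: Moves the arm, as the interface text tells. Its arguments: {"type":"object","properties":{"plan":{"type":"array","items":{"type":"array"}}},"required":["plan"]}

```bash
ls; mkdir -p pics
python3 - <<'E'
from plant import ctrl
import cv2,numpy as np
o=ctrl.get_obs();print(o)
for c in ["scene","top"]:
    im=ctrl.snapshot(c).copy();cv2.imwrite(f"pics/{c}0.png",im)
    k=ctrl.get_calibration(c);print(c,{a:np.round(b,3).tolist() for a,b in k.items()})
    for n in ["jig","spine","leaf_edge","latch_pivot","latch_pin","blank_center","oil_bottle","hammer","file","square","carton","punch","offcut"]:
        r=ctrl.landmark_of(c,n)
        print(n,[(np.round(d["pixel"],1).tolist(),round(d["confidence"],2)) for d in r[:2]])
E
```

```text
pics
{'clock': 0.0, 'joint_pos': array([ 9.33982980e+01,  2.05901295e+01,  6.32903492e-01, -1.97381747e-02,
       -7.01362107e+01, -1.65077738e+01]), 'qvel': array([ 0.03473779, -0.02037222, -0.02697721,  0.05730126, -0.07507787,
        0.00253351]), 'tau': array([-7.88643720e-04, -5.82728684e+01,  2.93062609e+01,  6.99710727e+00,
        6.99476586e-03, -1.60083887e-04]), 'tool_pos': array([0.1530067 , 0.65691649, 0.22563202]), 'orientation': array([ 95.27727831,  89.90473814, -97.83891935]), 'force': array([0.0404173 , 0.90014729, 0.6070175 ]), 'moment': array([0.01652321, 0.02995392, 0.00557368]), 'opening': 0.0878108207127794}
scene {'fx': 408.443, 'fy': 408.443, 'cx': 320.72, 'cy': 201.475, 'R': [[-0.699, 0.715, -0.015], [0.541, 0.515, -0.665], [-0.468, -0.473, -0.747]], 't': [0.36, -0.222, 1.234]}
jig [([289.9, 221.0], 0.92), ([305.0, 253.5], 0.73)]
spine [([290.8, 209.5], 0.8), ([235.5, 246.6], 0.73)]
leaf_edge [([276.6, 159.9], 0.73)]
latch_pivot [([322.1, 251.4], 0.81)]
latch_pin [([306.1, 255.2], 0.69)]
blank_center [([300.4, 232.3], 0.95)]
oil_bottle [([473.7, 281.5], 0.
[... 260 characters left out ...]
32)]
top {'fx': 367.816, 'fy': 367.816, 'cx': 324.272, 'cy': 197.069, 'R': [[0.005, -1.0, -0.031], [-0.986, 0.0, -0.169], [0.169, 0.031, -0.985]], 't': [0.007, 0.527, 0.867]}
jig [([347.9, 186.0], 0.88)]
spine [([349.2, 183.1], 0.68), ([299.0, 147.0], 0.45)]
leaf_edge []
latch_pivot [([394.6, 198.3], 0.65), ([294.3, 166.0], 0.46)]
latch_pin [([300.1, 146.2], 0.76)]
blank_center [([326.1, 176.2], 0.68)]
oil_bottle [([192.5, 248.9], 0.7), ([493.8, 233.9], 0.29)]
hammer [([493.9, 232.4], 0.64)]
file [([196.2, 153.8], 0.98)]
square [([408.9, 291.3], 0.63), ([348.5, 186.6], 0.16)]
carton [([475.7, 149.7], 0.82)]
punch [([316.1, 223.4], 0.58)]
offcut [([370.9, 138.4], 0.8), ([391.8, 197.4], 0.56)]
```

```bash
cat > h.py <<'E'
from plant import ctrl
import cv2,numpy as np
from scipy.spatial.transform import Rotation as Ro
def cal(c):
    k=ctrl.get_calibration(c);return k["fx"],k["fy"],k["cx"],k["cy"],np.array(k["R"]),np.array(k["t"])
def proj(c,X):
    fx,fy,cx,cy,R,t=cal(c);p=np.atleast_2d(X)@R.T+t
    return np.c_[fx*p[:,0]/p[:,2]+cx,fy*p[:,1]/p[:,2]+cy]
def back(c,px,z):
    fx,fy,cx,cy,R,t=cal(c);d=R.T@np.array([(px[0]-cx)/fx,(px[1]-cy)/fy,1]);o=-R.T@t
    return o+d*(z-o[2])/d[2]
def toolrot():
    o=ctrl.get_obs();return o,Ro.from_euler("xyz",o["orientation"],degrees=True)
E
python3 - <<'E'
from h import *
S=dict(jig=[289.9,221.0],spine=[290.8,209.5],latch_pivot=[322.1,251.4],latch_pin=[306.1,255.2],blank_center=[300.4,232.3],oil_bottle=[473.7,281.5],offcut=[236.7,241.4],punch=[338.8,219.9],square=[323,148.8],carton=[188.9,176.2])
T=dict(jig=[347.9,186],spine=[349.2,183.1],latch_pivot=[294.3,166],latch_pin=[300.1,146.2],blank_center=[326.1,176.2],oil_bottle=[192.5,248.9],offcut=[370.9,138.4],punch=[316.1,223.4],square=[408.9,291.3],carton=[475.7,149.7])
Z=dict(spine=.046,latch_pivot=.06,latch_pin=.079,blank_center=.03)
for n in S: print(n,back("scene",S[n],Z.get(n,0)).round(4),back("top",T[n],Z.get(n,0)).round(4))
print(Ro.from_euler("xyz",ctrl.get_obs()["orientation"],degrees=True).as_matrix().round(3))
for c,(x0,y0,x1,y1) in dict(scene=(180,110,380,300),top=(230,90,430,290)).items():
    im=cv2.imread(f"pics/{c}0.png");cv2.imwrite(f"pics/{c}c.png",np.vstack([cv2.resize(im[y0:y1,x0:x1],None,fx=3,fy=3,interpolation=2)]))
E
```

```text
jig [ 0.5586 -0.0635  0.    ] [ 0.5643 -0.0523  0.    ]
spine [ 0.5564 -0.0579  0.046 ] [ 0.5623 -0.054   0.046 ]
latch_pivot [0.5978 0.086  0.06  ] [0.6029 0.0822 0.06  ]
latch_pin [0.6366 0.0781 0.079 ] [0.6478 0.0667 0.079 ]
blank_center [ 0.5797 -0.002   0.03  ] [0.5837 0.004  0.03  ]
oil_bottle [0.3982 0.348  0.    ] [0.3998 0.3476 0.    ]
offcut [ 0.6875 -0.109   0.    ] [ 0.6937 -0.1143  0.    ]
punch [0.4733 0.021  0.    ] [0.4662 0.03   0.    ]
square [ 0.3105 -0.191  -0.    ] [ 0.298  -0.2017  0.    ]
carton [ 0.6422 -0.3779  0.    ] [ 0.6612 -0.3883  0.    ]
[[-0.    -0.227 -0.974]
 [-0.    -0.974  0.227]
 [-1.     0.     0.   ]]
```

View pics/scene0.png

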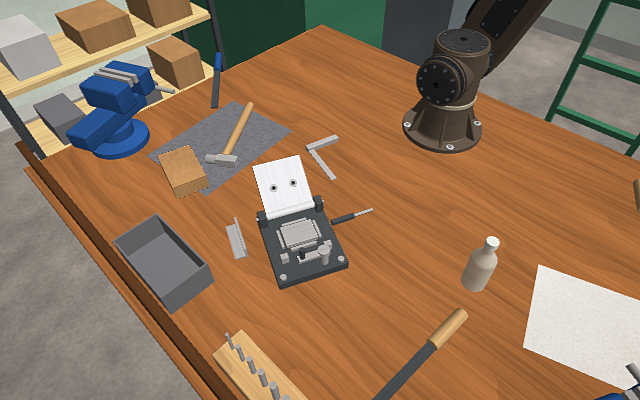

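View pics/top0.png

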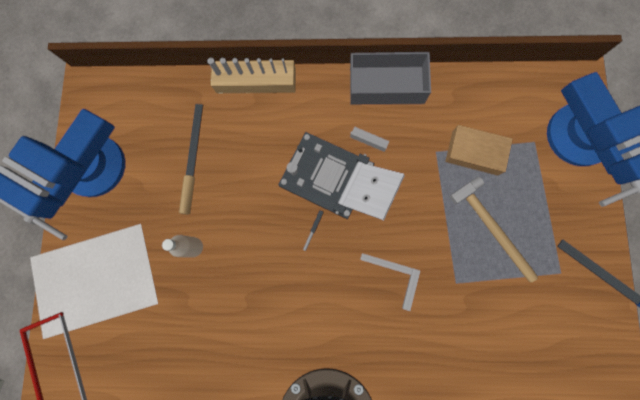

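The jig is near the middle, with its nest side towards world +y and slightly +x. The leaf is leaned back, at about (370,190) in top. I'll fit the jig pose and joint angles jointly and overlay the model.

```bash
cat >> h.py <<'E'
def J(p,P):  # jig pose p=(x,y,yaw rad) -> world
    c,s=np.cos(p[2]),np.sin(p[2]);P=np.atleast_2d(P).astype(float)
    return np.c_[p[0]+c*P[:,0]-s*P[:,1],p[1]+s*P[:,0]+c*P[:,1],P[:,2]]
def leaf(a,w,r,h=0): # angle,x,radius,offset normal(up when flat)
    return [w,r*np.cos(a)-h*np.sin(a),.046+r*np.sin(a)+h*np.cos(a)]
def pin(l,r=.048,z=.079): return [-.03+r*np.cos(l),.148-r*np.sin(l),z]
def draw(c,im,p,a,l,box,f=4):
    x0,y0,x1,y1=box;im=cv2.resize(im[y0:y1,x0:x1],None,fx=f,fy=f,interpolation=2)
    def pl(P,col,cl=True):
        q=((proj(c,J(p,P))-[x0-.5,y0-.5])*f).astype(np.int32);cv2.polylines(im,[q],cl,col,1)
    B=[(-.08,-.03),(.08,-.03),(.08,.17),(-.08,.17)]
    pl([(*b,.024) for b in B],(0,255,255));
    pl([leaf(a,.058,.125),leaf(a,-.058,.125),leaf(a,-.058,0),leaf(a,.058,0)],(0,0,255))
    pl([[-.03,.148,.068],pin(l,z=.064),pin(l,z=.094)],(255,0,255),False)
    pl([(-.038,.05,.03),(.0,.05,.03)],(0,255,0))
    return im
E
python3 - <<'E'
from h import *
from scipy.optimize import least_squares as ls
obs=[("scene","s",(290.8,209.5)),("scene","j",(289.9,221)),("scene","v",(322.1,251.4)),("scene","p",(306.1,255.2)),("scene","e",(276.6,159.9)),
("top","s",(349.2,183.1)),("top","j",(347.9,186)),("top","v",(294.3,166)),("top","p",(300.1,146.2))]
def res(q):
    p=q[:3];D=dict(s=[0,0,.046],j=[0,0,0],v=[-.03,.148,.06],p=pin(q[4]),e=leaf(q[3],0,.125))
    return np.concatenate([(proj(c,J(p,D[n]))[0]-px) for c,n,px in obs])
r=ls(res,[.56,-.055,-.37,2.4,-.2],loss="soft_l1",x_scale=[.01,.01,.1,.1,.1]);print(r.x.round(4),r.fun.round(1))
np.save("q.npy",r.x)
q=r.x
A=draw("scene",cv2.imread("pics/scene0.png"),q[:3],q[3],q[4],(210,140,370,300),)
B=draw("top",cv2.imread("pics/top0.png"),q[:3],q[3],q[4],(265,110,425,270))
cv2.imwrite("pics/o1.png",cv2.resize(np.hstack([A,B]),None,fx=.62,fy=.62,interpolation=3))
E
```

```text
[ 0.5599 -0.0576 -0.4758  2.5062 -0.0788] [-1.   0.9  1.3  1.6 -0.4  1.4 -6.   0.  -0.3 -0.1  1.4  1.   2.   1.6
 -2.2  0.7 -1.   1. ]
```

View pics/o1.png

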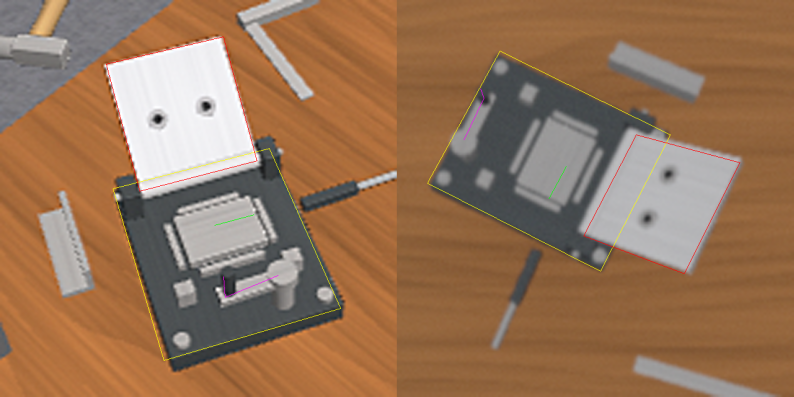

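Emit:
drive_tool([
  [[-0.014,0.28,-0.37],[7,0,0],0],
  [[-0.014,0.28,-0.37],[14.2,0,0],0],
  [[-0.014,0.28,-0.37],[14.2,0,0],0],
  [[-0.014,0.28,-0.37],[14.2,0,0],0],
  [[-0.014,0.28,-0.37],[14.2,0,0],0],
  [[-0.014,0.28,-0.37],[14.2,0,0],0],
  [[-0.014,0.28,-0.37],[14.2,0,0],0],
  [[-0.014,0.28,-0.37],[14.2,0,0],0],
  [[-0.014,0.28,-0.37],[14.2,0,0],0],
  [[-0.014,0.28,-0.37],[14.2,0,0],0],
  [[-0.014,0.28,-0.37],[14.2,0,0],0],
  [[-0.014,0.28,-0.37],[14.2,0,0],0],
  [[-0.014,0.28,-0.37],[14.2,0,0],0],
])

```text
clock: 2.48
tool_pos: [0.4514, 0.2986, 0.2408]
orientation: [-127.6, 90.0, 24.9]
force: [0.4, 0.0, -0.8]
opening: 0.0062
```

Emit:
drive_tool([
  [[-0.05,0.203,-0.193],[0,0,0],0],
  [[-0.05,0.203,-0.193],[0,0,0],0],
  [[-0.05,0.203,-0.193],[0,0,0],0],
  [[-0.05,0.203,-0.193],[0,0,0],0],
  [[-0.05,0.203,-0.193],[0,0,0],0],
  [[-0.05,0.203,-0.193],[0,0,0],0],
  [[-0.05,0.203,-0.193],[0,0,0],0],
  [[-0.05,0.203,-0.193],[0,0,0],0],
  [[-0.05,0.203,-0.193],[0,0,0],0],
])

```text
clock: 3.23
tool_pos: [0.529, 0.0284, 0.291]
orientation: [-123.0, 89.9, 29.3]
force: [0.0, 0.7, -0.5]
opening: 0.0007
```

Run:
```python
from h import *
c="wrist";K=cal(c)
im=ctrl.snapshot(c).copy();cv2.imwrite("pics/w1.png",im)
q=np.load("q.npy")
D=dict(spine=[0,0,.046],jig=[0,0,0],latch_pivot=[-.03,.148,.06],latch_pin=pin(q[4]),leaf_edge=leaf(q[3],0,.125),blank_center=[0,.07,.03])
for n in D:
    r=ctrl.landmark_of(c,n);print(n,[(np.round(d["pixel"],1).tolist(),round(d["confidence"],2)) for d in r[:2]],proj(c,J(q[:3],D[n])).round(1))
o=draw(c,im,q[:3],q[3],q[4],(0,0,640,400),1);cv2.imwrite("pics/w1o.png",o);print(ctrl.get_obs()["tool_pos"])
```

```text
spine [([384.7, 105.0], 0.92)] [[383.7 106.1]]
jig [([381.9, 103.5], 0.42)] [[378.3 105.3]]
latch_pivot [([251.2, 137.0], 0.96)] [[252.2 134.3]]
latch_pin [([549.0, 226.9], 0.24)] [[241.6  88.6]]
leaf_edge [([504.7, 104.2], 0.91)] [[505.9 106.9]]
blank_center [([331.1, 107.3], 0.85)] [[322.3 106. ]]
[0.52849246 0.03051055 0.29066222]
```

View pics/w1o.png

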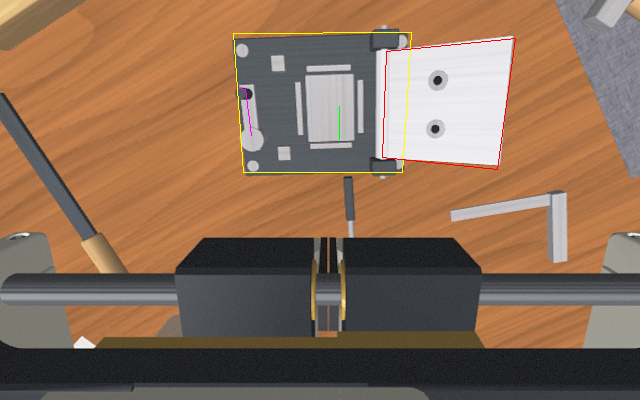

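The overlay matches the base and leaf to within about 3 px. The black latch pin shows at about (246,94), slightly off my model. I'll refit using the wrist points.

Run:
```python
from h import *
from scipy.optimize import least_squares as ls
obs=[("scene","s",(290.8,209.5)),("scene","v",(322.1,251.4)),("scene","p",(306.1,255.2)),("scene","e",(276.6,159.9)),
("top","s",(349.2,183.1)),("top","v",(294.3,166)),("top","p",(300.1,146.2)),
("wrist","s",(384.7,105)),("wrist","v",(251.2,137)),("wrist","e",(504.7,104.2)),("wrist","pt",(246,93)),
("wrist","l1",(514,38)),("wrist","l2",(499,168))]
def res(q):
    p=q[:3];D=dict(s=[0,0,.046],j=[0,0,0],v=[-.03,.148,.06],p=pin(q[4]),pt=pin(q[4],z=.09),e=leaf(q[3],0,.125),l1=leaf(q[3],.058,.125),l2=leaf(q[3],-.058,.125))
    return np.concatenate([(proj(c,J(p,D[n]))[0]-px) for c,n,px in obs])
r=ls(res,np.load("q.npy"),loss="soft_l1",x_scale=[.01,.01,.1,.1,.1]);print(r.x.round(4),np.degrees(r.x[2]),r.fun.round(1))
np.save("q.npy",r.x);q=r.x
o,R=toolrot();t=o["tool_pos"];print(R.as_matrix().round(3))
for P in ([0,-.165,.25],[0,-.165,.1]): print(R.inv().apply(J(q[:3],P)[0]-t).round(4))
print(leaf(q[3],0,.125,.004),pin(q[4]))
```

```text
[ 0.5596 -0.057  -0.4592  2.5151  0.0535] -26.310970188460658 [-0.7  0.9  0.9  0.9 -5.5 -2.5 -0.8  0.2  1.2  1.1 -2.8  1.8  0.5  3.
 -1.   1.5  1.2  0.1  1.   1.5 -1.2 -1.5 -0.1 -0.8 -0.7 -0.3]
[[ 0.    -0.461 -0.888]
 [ 0.    -0.888  0.461]
 [-1.    -0.    -0.   ]]
[ 0.0406  0.2283 -0.0711]
[ 0.1906  0.2283 -0.0711]
[0, np.float64(-0.10360888908617319), np.float64(0.11604425816816866)] [np.float64(0.017931364991253744), np.float64(0.14543402064014244), 0.079]
```

Emit:
drive_tool([
  [[0.02,0.228,-0.071],[-1.1,0,0],0],
  [[0.02,0.228,-0.071],[-1.1,0,0],0],
  [[0.02,0.228,-0.071],[-1.1,0,0],0],
  [[0.02,0.228,-0.071],[-1.1,0,0],0],
  [[0.02,0.228,-0.071],[-1.1,0,0],0],
  [[0.02,0.228,-0.071],[-1.1,0,0],0],
  [[0.02,0.228,-0.071],[-1.1,0,0],0],
  [[0.06,0.228,-0.071],[-1.1,0,0],0],
  [[0.1,0.228,-0.071],[-1.1,0,0],0],
  [[0.14,0.228,-0.071],[-1.1,0,0],0],
  [[0.175,0.228,-0.071],[-1.1,0,0],0],
  [[0.19,0.228,-0.071],[-1.1,0,0],0],
  [[0.19,0.228,-0.071],[-1.1,0,0],0],
  [[0.19,0.228,-0.071],[-1.1,0,0],0],
])

```text
clock: 4.75
tool_pos: [0.4866, -0.204, 0.1004]
orientation: [31.9, 89.9, -174.4]
force: [-0.5, -0.4, 0.6]
opening: 0.0005
```

```bash
cat >> h.py <<'E'
def jig(): # tool in jig coords
    q=np.load("q.npy");o=ctrl.get_obs();t=o["tool_pos"];c,s=np.cos(q[2]),np.sin(q[2]);d=t[:2]-q[:2];f=o["force"]
    return o["clock"],np.round([c*d[0]+s*d[1],-s*d[0]+c*d[1],t[2]],4),np.round([c*f[0]+s*f[1],-s*f[0]+c*f[1],f[2]],1)
E
python3 - <<'E'
from h import *
print(jig());o,R=toolrot();q=np.load("q.npy")
print((R.inv().as_matrix()@np.c_[J([0,0,q[2]],np.eye(3))].T).round(3)) # columns: jig axes in tool
# finger: y front offset .021; path over leaf angle
for a in np.r_[q[3]:1.57:6j,1.4:0:9j]:
    if a>1.57: P=leaf(a,0,.125,.004);print(round(a,2),"y",round(P[1]-.021,3),"z",round(P[2]-.014,3))
    else: P=leaf(a,0,.108,.004);print(round(a,2),"y",round(P[1]-.021,3),"z",round(P[2],3))
E
```

```text
(4.75, array([-0.0002, -0.1642,  0.1004]), array([-0.3, -0.6,  0.6]))
[[-0.001 -0.001 -1.   ]
 [ 0.001 -1.     0.001]
 [-1.    -0.001  0.001]]
2.52 y -0.125 z 0.102
2.33 y -0.11 z 0.12
2.14 y -0.091 z 0.135
1.95 y -0.071 z 0.147
1.76 y -0.048 z 0.154
1.57 y -0.025 z 0.154
1.4 y -0.007 z 0.153
1.22 y 0.012 z 0.149
1.05 y 0.029 z 0.142
0.88 y 0.045 z 0.131
0.7 y 0.059 z 0.119
0.52 y 0.07 z 0.104
0.35 y 0.079 z 0.087
0.18 y 0.085 z 0.069
0.0 y 0.087 z 0.05
```

Emit:
drive_tool([
  [[0,-0.009,0],[0,0,0],0],
  [[0,-0.017,0],[0,0,0],0],
  [[0,-0.025,0],[0,0,0],0],
  [[0,-0.032,0],[0,0,0],0],
  [[0,-0.038,0],[0,0,0],0],
  [[-0.005,-0.041,0],[0,0,0],0],
  [[-0.008,-0.044,0],[0,0,0],0],
  [[-0.012,-0.047,0],[0,0,0],0],
  [[-0.016,-0.05,0],[0,0,0],0],
  [[-0.02,-0.054,0],[0,0,0],0],
  [[-0.022,-0.057,0],[0,0,0],0],
  [[-0.025,-0.06,0],[0,0,0],0],
  [[-0.028,-0.064,0],[0,0,0],0],
  [[-0.031,-0.068,0],[0,0,0],0],
  [[-0.035,-0.073,0],[0,0,0],0],
])

```text
clock: 6.0
tool_pos: [0.5175, -0.1401, 0.1366]
orientation: [57.1, 89.7, -149.1]
force: [-6.5, -7.5, 7.8]
opening: 0.0002
```

Run:
```python
from h import *
print(jig());q=np.load("q.npy")
im=ctrl.snapshot("scene").copy();cv2.imwrite("pics/s2.png",draw("scene",im,q[:3],2.14,q[4],(200,90,380,270),3))
r=ctrl.landmark_of("scene","leaf_edge");print([(d["pixel"],d["confidence"]) for d in r],[(a,proj("scene",J(q[:3],leaf(a,0,.125))).round(1).tolist()) for a in (2.5,2.3,2.14,2)])
```

```text
(6.0, array([-0.0009, -0.0931,  0.1366]), array([-2.5, -9.6,  7.8]))
[([277.6, 158.0], 0.69)] [(2.5, [[275.9, 159.9]]), (2.3, [[277.0, 158.7]]), (2.14, [[278.4, 159.2]]), (2, [[279.9, 160.8]])]
```

View pics/s2.png

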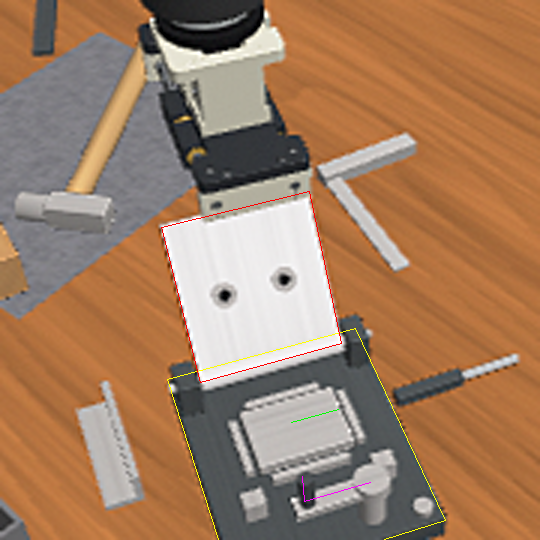

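The tip sits behind the leaf and the leaf has moved, but +8 N upward on the tool means something is bearing radially on the edge. I'll look closer.

Run:
```python
from h import *
print(jig());o,R=toolrot();print(o["moment"],o["force"])
a=ctrl.snapshot("scene").copy();b=ctrl.snapshot("wrist").copy()
A=cv2.resize(a[115:195,240:320],None,fx=5,fy=5,interpolation=2)
B=cv2.resize(b[60:260,220:420],(400,400))
B=cv2.resize(b,(640,400))[:,140:540]
cv2.imwrite("pics/s3.png",np.hstack([A,B]))
```

```text
(6.1, array([-1.00e-04, -9.18e-02,  1.37e-01]), array([-1.6, -6.5,  6. ]))
[-1.97992141  1.67354631  0.02019648] [-4.34238035 -5.1521262   6.0103264 ]
```

View pics/s3.png

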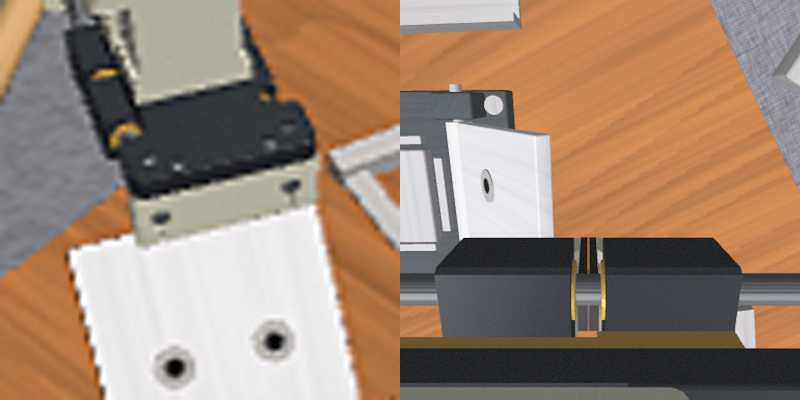

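The force on the tool is (-y,+z) with no body contact. That means the outer faces of the fingers taper, so the edge rides on a slope. I'll back off and turn 90° so the straight pad sides push instead.

Run:
```python
from h import *
print(jig(),ctrl.get_obs()["joint_pos"].round(1))
```

```text
(6.2, array([-0.    , -0.0918,  0.1366]), array([-1.3, -7.1,  4.6])) [  5.9  12.2 -23.8   0.1 -54.1  57.8]
```

Emit:
drive_tool([
  [[0,0.01,0],[0,0,0],0],
  [[0,0.03,0],[0,0,0],0],
  [[0,0.05,0],[0,0,0],0],
  [[0,0.06,0],[0,0,0],0],
  [[0,0.06,0],[0,0,0],0],
])

```text
clock: 6.62
tool_pos: [0.4918, -0.1944, 0.1371]
orientation: [102.2, 89.9, -104.2]
force: [0.6, 0.2, -0.4]
opening: 0.0006
```

Emit:
drive_tool([
  [[0,0,0],[90,0,0],0],
  [[0,0,0],[90,0,0],0],
  [[0,0,0],[90,0,0],0],
  [[0,0,0],[90,0,0],0],
  [[0,0,0],[90,0,0],0],
  [[0,0,0],[90,0,0],0],
  [[0,0,0],[90,0,0],0],
  [[0,0,0],[90,0,0],0],
  [[0,0,0],[90,0,0],0],
  [[0,0,0],[90,0,0],0],
  [[0,0,0],[90,0,0],0],
  [[0,0,0],[90,0,0],0],
  [[0,0,0],[90,0,0],0],
  [[0,0,0],[90,0,0],0],
])

```text
clock: 7.78
tool_pos: [0.4925, -0.194, 0.1374]
orientation: [-110.5, 89.9, -47.1]
force: [-0.0, 0.5, -0.4]
opening: 0.0003
```

Run:
```python
from h import *
from scipy.optimize import least_squares as ls
print(jig());q=np.load("q.npy");ob=[]
o,R=toolrot();print((R.inv().as_matrix()@J([0,0,q[2]],np.eye(3)).T).round(3))
for c in ["scene","top","wrist"]:
    im=ctrl.snapshot(c).copy();cv2.imwrite(f"pics/{c}4.png",im)
    m=ctrl.cut_out(c,"leaf_edge")
    r=ctrl.landmark_of(c,"leaf_edge");print(c,[(np.round(d["pixel"],1),d["confidence"]) for d in r],[(a,proj(c,J(q[:3],leaf(a,0,.125))).round(1).tolist()[0]) for a in (2.3,2.1)])
    if m:
        # IoU fit of the leaf silhouette
        M=m[0]["pixels"];best=[]
        for a in np.arange(1.8,2.6,.02):
            z=np.zeros((400,640),np.uint8)
            P=[leaf(a,s*.058,rr,h) for s in(-1,1) for rr in(.0,.125) for h in(-.004,.004)]
            cv2.fillConvexPoly(z,cv2.convexHull(proj(c,J(q[:3],P)).astype(np.float32)).astype(np.int32),1)
            best.append(((z>0)&M).sum()/((z>0)|M).sum())
        i=int(np.argmax(best));print(" iou",round(best[i],3),1.8+.02*i,m[0]["confidence"])
```

```text
(7.7833, array([ 0.0007, -0.1526,  0.1374]), array([-0.3,  0.5, -0.4]))
[[ 0.001 -0.    -1.   ]
 [-1.     0.004 -0.001]
 [ 0.004  1.    -0.   ]]
scene [(array([278.2, 159.8]), 0.56)] [(2.3, [277.0, 158.7]), (2.1, [278.8, 159.5])]
 iou 0.925 2.16 0.66
top [(array([382.6, 189.6]), 0.51)] [(2.3, [385.9, 191.9]), (2.1, [378.4, 186.6])]
 iou 0.085 2.2 0.47
wrist [(array([45.6, 66. ]), 0.16)] [(2.3, [328.2, 373.7]), (2.1, [328.2, 426.5])]
```

Emit:
drive_tool([
  [[0.007,0,0.022],[0,0,0],0],
  [[0.007,0,0.047],[0,0,0],0],
  [[0.007,0,0.057],[0,0,0],0],
  [[0.007,0,0.062],[0,0,0],0],
  [[0.007,0,0.067],[0,0,0],0],
  [[0.004,0,0.071],[0,0,0],0],
  [[0.001,0,0.075],[0,0,0],0],
  [[-0.002,0,0.079],[0,0,0],0],
  [[-0.005,0,0.084],[0,0,0],0],
  [[-0.007,0,0.088],[0,0,0],0],
  [[-0.009,0,0.092],[0,0,0],0],
  [[-0.011,0,0.097],[0,0,0],0],
  [[-0.013,0,0.102],[0,0,0],0],
  [[-0.015,0,0.107],[0,0,0],0],
  [[-0.016,0,0.111],[0,0,0],0],
  [[-0.016,0,0.115],[0,0,0],0],
])

```text
clock: 9.57
tool_pos: [0.5434, -0.0909, 0.1536]
orientation: [-132.5, 89.9, -68.8]
force: [-1.5, -2.8, 2.3]
opening: 0.0005
```

```bash
cat >> h.py <<'E'
def leafang(c,save=None,lo=0,hi=2.7):
    q=np.load("q.npy");im=ctrl.snapshot(c).copy()
    if save: cv2.imwrite(save,im)
    m=ctrl.cut_out(c,"leaf_edge")
    if not m: return None
    M=m[0]["pixels"];b=[];A=np.arange(lo,hi,.02)
    for a in A:
        z=np.zeros((400,640),np.uint8)
        P=[leaf(a,s*.058,rr,h) for s in(-1,1) for rr in(.0,.125) for h in(-.004,.004)]
        cv2.fillConvexPoly(z,cv2.convexHull(proj(c,J(q[:3],P)).astype(np.float32)).astype(np.int32),1)
        b.append(((z>0)&M).sum()/((z>0)|M).sum())
    i=int(np.argmax(b));return c,round(b[i],3),round(A[i],2),m[0]["confidence"]
E
python3 - <<'E'
from h import *
print(jig(),leafang("scene","pics/s5.png"))
E
```

```text
(9.5667, array([ 0.0005, -0.0376,  0.1536]), array([-0.1, -3.2,  2.3])) ('scene', np.float64(0.934), np.float64(1.72), 0.96)
```

Emit:
drive_tool([
  [[0,0,0.005],[0,0,0],0],
  [[0,0,0.01],[0,0,0],0],
  [[0,0,0.015],[0,0,0],0],
  [[0,0,0.02],[0,0,0],0],
  [[0,0,0.025],[0,0,0],0],
  [[0,0,0.029],[0,0,0],0],
  [[0,0,0.034],[0,0,0],0],
  [[0,0,0.038],[0,0,0],0],
  [[0.002,0,0.043],[0,0,0],0],
  [[0.003,0,0.048],[0,0,0],0],
  [[0.004,0,0.053],[0,0,0],0],
  [[0.005,0,0.057],[0,0,0],0],
  [[0.007,0,0.062],[0,0,0],0],
  [[0.008,0,0.066],[0,0,0],0],
  [[0.01,0,0.07],[0,0,0],0],
  [[0.012,0,0.074],[0,0,0],0],
  [[0.014,0,0.078],[0,0,0],0],
  [[0.017,0,0.082],[0,0,0],0],
  [[0.02,0,0.086],[0,0,0],0],
  [[0.023,0,0.09],[0,0,0],0],
])

```text
clock: 11.33
tool_pos: [0.5842, -0.0094, 0.1303]
orientation: [-78.9, 89.9, -15.2]
force: [-0.9, 0.1, 2.5]
opening: 0.0003
```

Run:
```python
from h import *
print(jig(),leafang("scene","pics/s6.png"))
```

```text
(11.3333, array([0.001 , 0.0536, 0.1303]), array([-0.8, -0.3,  2.5])) ('scene', np.float64(0.732), np.float64(0.9), 0.65)
```

Emit:
drive_tool([
  [[0.002,0,0.003],[0,0,0],0],
  [[0.005,0,0.006],[0,0,0],0],
  [[0.008,0,0.009],[0,0,0],0],
  [[0.011,0,0.012],[0,0,0],0],
  [[0.015,0,0.015],[0,0,0],0],
  [[0.019,0,0.018],[0,0,0],0],
  [[0.022,0,0.021],[0,0,0],0],
  [[0.026,0,0.023],[0,0,0],0],
  [[0.03,0,0.026],[0,0,0],0],
  [[0.034,0,0.028],[0,0,0],0],
  [[0.039,0,0.03],[0,0,0],0],
  [[0.043,0,0.032],[0,0,0],0],
  [[0.048,0,0.034],[0,0,0],0],
  [[0.052,0,0.036],[0,0,0],0],
  [[0.057,0,0.037],[0,0,0],0],
  [[0.061,0,0.038],[0,0,0],0],
  [[0.065,0,0.038],[0,0,0],0],
  [[0.069,0,0.039],[0,0,0],0],
  [[0.073,0,0.039],[0,0,0],0],
  [[0.076,0,0.039],[0,0,0],0],
])

```text
clock: 13.1
tool_pos: [0.6017, 0.0258, 0.0535]
orientation: [-80.6, 89.9, -16.8]
force: [0.4, 0.6, 2.0]
opening: 0.0004
```

Run:
```python
from h import *
print(jig())
```

```text
(13.1, array([0.001 , 0.0929, 0.0535]), array([0.1, 0.7, 2. ]))
```

Emit:
drive_tool([
  [[0.001,0,0],[0,0,0],0],
  [[0.002,0,0],[0,0,0],0],
  [[0.003,0,0],[0,0,0],0],
  [[0.004,0,0],[0,0,0],0],
  [[0.004,0,0],[0,0,0],0],
  [[0.004,0,0],[0,0,0],0],
])

```text
clock: 13.6
tool_pos: [0.6017, 0.0259, 0.0503]
orientation: [-73.8, 89.9, -10.0]
force: [-2.4, 2.2, 6.5]
opening: 0.0007
```

Emit:
drive_tool([
  [[0.001,0,0],[0,0,0],0],
  [[0.002,0,0],[0,0,0],0],
  [[0.002,0,0],[0,0,0],0],
  [[0.002,0,0],[0,0,0],0],
])

```text
clock: 13.93
tool_pos: [0.6018, 0.0259, 0.0501]
orientation: [-73.1, 89.8, -9.3]
force: [-4.6, 2.6, 15.6]
opening: 0.0003
```

Emit:
drive_tool([
  [[-0.02,0,0],[0,0,0],0],
  [[-0.055,0,0],[0,0,0],0],
  [[-0.085,0,0.01],[5,0,0],0],
  [[-0.085,-0.042,0.077],[45,0,0],0],
  [[-0.085,-0.042,0.077],[45,0,0],0],
  [[-0.085,-0.042,0.077],[45,0,0],0],
  [[-0.085,-0.042,0.077],[45,0,0],0],
  [[-0.085,-0.042,0.077],[45,0,0],0],
  [[-0.085,-0.042,0.077],[45,0,0],0],
  [[-0.085,-0.042,0.077],[45,0,0],0],
  [[-0.085,-0.042,0.077],[45,0,0],0],
  [[-0.085,-0.042,0.077],[45,0,0],0],
])

```text
clock: 14.93
tool_pos: [0.6729, 0.0763, 0.1352]
orientation: [-33.7, 89.8, -14.7]
force: [-0.2, -0.4, -0.1]
opening: 0.0002
```

Run:
```python
from h import *
print(jig(),ctrl.get_obs()["joint_pos"].round(0));print(leafang("scene","pics/s7.png",hi=1));q=np.load("q.npy")
o,R=toolrot();print((R.inv().as_matrix()@J([0,0,q[2]],np.eye(3)).T).round(3))
for c in ["scene","top"]:
    im=ctrl.snapshot(c)
    for n,l in (("latch_pin",q[4]),("latch_pivot",0)):
        r=ctrl.landmark_of(c,n);print(c,n,[(np.round(d["pixel"],1).tolist(),round(d["confidence"],2)) for d in r[:2]],proj(c,J(q[:3],pin(l) if n=="latch_pin" else [-.03,.148,.06])).round(1))
a=draw("scene",cv2.imread("pics/s7.png"),q[:3],0,q[4],(210,150,370,290),5)
cv2.imwrite("pics/s7o.png",cv2.resize(a,(686,600)))
```

```text
(14.9333, array([0.0425, 0.1697, 0.1352]), array([-0. , -0.4, -0.1])) [ 23.  24.  -6.   0. -60. -94.]
('scene', np.float64(0.132), np.float64(0.02), 0.64)
[[ 0.003  0.001 -1.   ]
 [-0.71   0.705 -0.001]
 [ 0.705  0.71   0.003]]
scene latch_pin [([307.2, 253.0], 0.49)] [[300.6 252.7]]
scene latch_pivot [([234.3, 134.0], 0.54), ([322.2, 252.2], 0.47)] [[323.  252.3]]
top latch_pin [([297.1, 147.2], 0.66)] [[300.6 149.2]]
top latch_pivot [([288.2, 168.3], 0.54)] [[291.5 167.8]]
```

View pics/s7o.png

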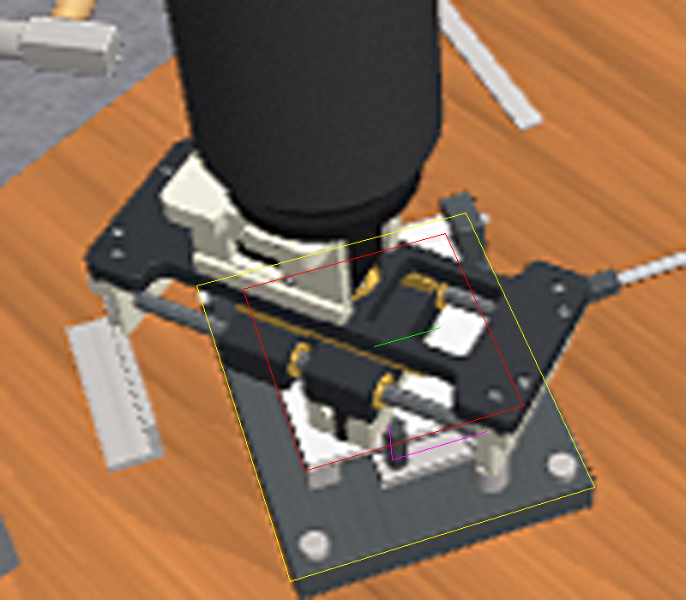

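Emit:
drive_tool([
  [[0.03,0,0],[0,0,0],0],
  [[0.06,0,0],[0,0,0],0],
  [[0.062,0,0],[0,0,0],0],
  [[0.062,0,0],[0,0,0],0],
  [[0.062,0,-0.005],[0,0,0],0],
  [[0.062,0,-0.01],[0,0,0],0],
  [[0.062,0,-0.0145],[0,0,0],0],
  [[0.062,-0.003,-0.019],[0,0,0],0],
  [[0.062,-0.0065,-0.024],[0,0,0],0],
  [[0.062,-0.008,-0.029],[0,0,0],0],
  [[0.062,-0.01,-0.034],[0,0,0],0],
  [[0.062,-0.011,-0.038],[0,0,0],0],
])

```text
clock: 16.33
tool_pos: [0.6407, 0.0531, 0.0737]
orientation: [-25.4, 89.8, -6.6]
force: [2.9, -1.3, -0.1]
opening: 0.0004
```

Run:
```python
from h import *
print(jig());q=np.load("q.npy")
for c in ["scene","top"]:
    im=ctrl.snapshot(c).copy()
    r=ctrl.landmark_of(c,"latch_pin");print(c,[(np.round(d["pixel"],1).tolist(),round(d["confidence"],2)) for d in r[:2]],[(l,proj(c,J(q[:3],pin(l))).round(0).tolist()[0]) for l in (0,.3,.6,.9)])
    if c=="scene": cv2.imwrite("pics/s8o.png",cv2.resize(draw(c,im,q[:3],0,.6,(240,180,360,290),5),(600,550)))
```

```text
(16.3333, array([0.0239, 0.1346, 0.0737]), array([ 3.1,  0.1, -0.1]))
scene [] [(0, [301.0, 254.0]), (0.3, [300.0, 248.0]), (0.6, [301.0, 242.0]), (0.9, [304.0, 237.0])]
top [([305.4, 153.8], 0.53), ([351.7, 186.2], 0.47)] [(0, [300.0, 149.0]), (0.3, [304.0, 152.0]), (0.6, [308.0, 156.0]), (0.9, [310.0, 162.0])]
```

View pics/s8o.png

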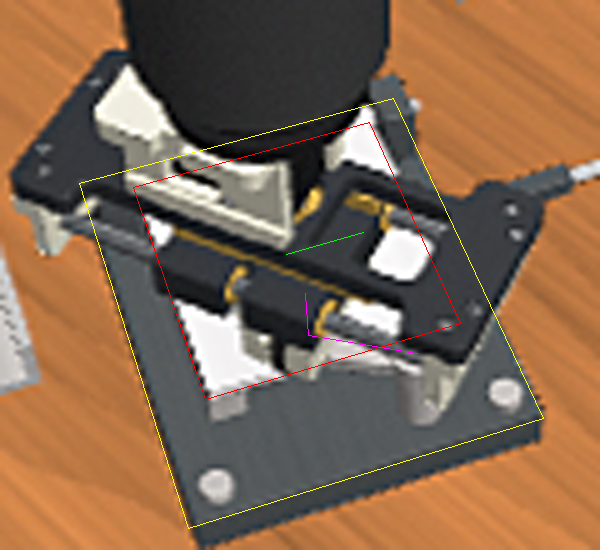

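Emit:
drive_tool([
  [[0,0,-0.004],[0,0,0],0],
  [[0,0,-0.008],[0,0,0],0],
  [[0,0,-0.011],[0,0,0],0],
  [[0,0,-0.014],[0,0,0],0],
  [[0,0.001,-0.018],[0,0,0],0],
  [[0,0.002,-0.022],[0,0,0],0],
  [[0,0.003,-0.025],[0,0,0],0],
  [[0,0.003,-0.028],[0,0,0],0],
  [[0,0.005,-0.032],[0,0,0],0],
  [[0,0.007,-0.036],[0,0,0],0],
])

```text
clock: 17.37
tool_pos: [0.6035, 0.0487, 0.0729]
orientation: [-42.8, 89.9, -24.0]
force: [2.0, -0.9, -0.3]
opening: 0.0006
```

Run:
```python
from h import *
print(jig());q=np.load("q.npy")
c="top";im=ctrl.snapshot(c).copy()
r=ctrl.landmark_of(c,"latch_pin");print(c,[(np.round(d["pixel"],1).tolist(),round(d["confidence"],2)) for d in r[:2]],[(l,proj(c,J(q[:3],pin(l))).round(0).tolist()[0]) for l in (.6,.9,1.2,1.4,1.57)])
```

```text
(17.3667, array([-0.0074,  0.1142,  0.0729]), array([ 2.2,  0.1, -0.3]))
top [([309.5, 172.6], 0.54)] [(0.6, [308.0, 156.0]), (0.9, [310.0, 162.0]), (1.2, [310.0, 168.0]), (1.4, [309.0, 171.0]), (1.57, [308.0, 174.0])]
```

Emit:
drive_tool([
  [[0,0.002,-0.002],[0,0,0],0],
  [[0,0.004,-0.004],[0,0,0],0],
  [[0,0.005,-0.005],[0,0,0],0],
  [[0,0.006,-0.006],[0,0,0],0],
  [[0,0.007,-0.007],[0,0,0],0],
  [[0,0.007,-0.007],[0,0,0],0],
])

```text
clock: 17.97
tool_pos: [0.5939, 0.0532, 0.073]
orientation: [-46.7, 89.9, -27.9]
force: [0.9, -0.3, -0.3]
opening: 0.0007
```

Emit:
drive_tool([
  [[0,0.001,-0.001],[0,0,0],0],
  [[0,0.002,-0.002],[0,0,0],0],
  [[0,0.003,-0.003],[0,0,0],0],
  [[0,0.003,-0.003],[0,0,0],0],
])

```text
clock: 18.3
tool_pos: [0.5915, 0.0554, 0.0735]
orientation: [-21.2, 89.8, -2.4]
force: [6.5, -2.4, -2.1]
opening: 0.0004
```

Emit:
drive_tool([
  [[0,0.001,-0.001],[0,0,0],0],
  [[0,0.0015,-0.0015],[0,0,0],0],
  [[0,0.0015,-0.0015],[0,0,0],0],
  [[0,0.0015,-0.0015],[0,0,0],0],
])

```text
clock: 18.63
tool_pos: [0.5912, 0.0566, 0.074]
orientation: [-16.7, 89.6, 2.2]
force: [6.4, -2.6, -2.0]
opening: -0.0
```

Emit:
drive_tool([
  [[0,-0.008,0.008],[0,0,0],0],
  [[0,-0.02,0.02],[0,0,0],0],
  [[-0.03,-0.025,0.025],[0,0,0],0],
  [[-0.07,-0.025,0.025],[0,0,0],0],
  [[-0.11,-0.025,0.025],[0,0,0],0],
  [[-0.15,-0.025,0.025],[0,0,0],0],
  [[-0.15,-0.08,-0.05],[0,0,0],0],
  [[-0.15,-0.08,-0.05],[0,0,0],0],
  [[-0.15,-0.15,-0.08],[0,0,0],0],
  [[-0.15,-0.15,-0.08],[0,0,0],0],
  [[-0.15,-0.2,-0.1],[0,0,0],0],
  [[-0.15,-0.2,-0.1],[0,0,0],0],
  [[-0.15,-0.2,-0.1],[0,0,0],0],
])

```text
clock: 19.72
tool_pos: [0.5592, -0.1684, 0.2233]
orientation: [-15.7, 89.7, 2.9]
force: [0.4, 1.1, 0.5]
opening: 0.0005
```

Run:
```python
from h import *
print(jig(),leafang("scene",hi=.5));q=np.load("q.npy")
ims=[]
for c,b in (("scene",(210,140,360,290)),("top",(270,110,420,260))):
    im=ctrl.snapshot(c).copy();cv2.imwrite(f"pics/{c}9.png",im)
    for n in ("latch_pin","leaf_edge"):
        r=ctrl.landmark_of(c,n);print(c,n,[(np.round(d["pixel"],1).tolist(),round(d["confidence"],2)) for d in r[:1]],proj(c,J(q[:3],[pin(1.57),leaf(0,0,.125)])).round(1).tolist())
    ims.append(draw(c,im,q[:3],0,1.57,b,4))
cv2.imwrite("pics/o9.png",cv2.resize(np.hstack(ims),(800,400),interpolation=3))
for n in ["punch","offcut","square","oil_bottle","hammer","file","carton"]:
    r=ctrl.landmark_of("top",n);print(n,[(np.round(d["pixel"],1).tolist(),round(d["confidence"],2)) for d in r[:1]])
```

```text
(19.7167, array([ 0.049 , -0.1001,  0.2233]), array([-0.1,  1.1,  0.5])) ('scene', np.float64(0.874), np.float64(0.02), 0.8)
scene latch_pin [([321.1, 231.6], 0.63)] [[315.4, 230.0], [306.5, 251.7]]
scene leaf_edge [([308.4, 250.4], 0.9)] [[315.4, 230.0], [306.5, 251.7]]
top latch_pin [] [[308.2, 174.4], [305.7, 162.7]]
top leaf_edge [] [[308.2, 174.4], [305.7, 162.7]]
punch [([191.0, 246.9], 0.74)]
offcut [([371.6, 137.1], 0.84)]
square [([409.4, 289.3], 0.73)]
oil_bottle [([191.8, 247.4], 0.76)]
hammer [([494.0, 230.7], 0.68)]
file [([193.8, 156.3], 0.88)]
carton [([474.2, 153.5], 0.76)]
```

View pics/o9.png

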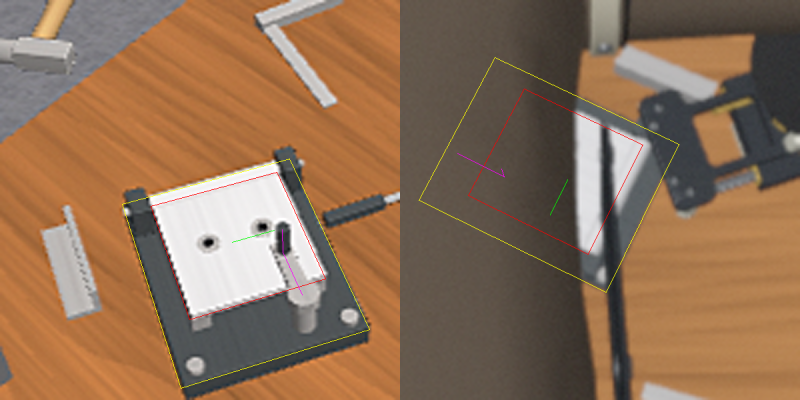

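```bash
python3 -c "
from plant import ctrl
print(ctrl.close_job())"
```

```text
the job is handed in; nothing more can be done
None
```

The leaf lies flat over the blank, and the latch arm is round against its stop, square across the leaf. I handed the job in at about 20 s of robot time, with the arm clear of everything.

- **Leaf:** I pushed it over with the shut fingertips. My first try rode on the sloped backs of the fingers and pressed the free edge with about 12 N, so I backed off and turned the tool 90°. After that it took about 2–4 N. At the end it stopped against the jig with the tip at z = 50 mm and 15.6 N. The last picture gives a leaf angle of about 0.02, which is flat.
- **Latch:** only then did I push it by its pin. It stopped moving with about 7 N against it. In the last scene picture the pin is at about (316, 229), against (315, 230) predicted for fully closed.
- **Disagreements:** the network's own pin point was about 6 px off, at (321, 232). In the last top picture the arm hid most of the jig, and the punch was mistaken for the bottle. In the scene picture the punch is where it was.
- **Other things on the bench:** they were found within about 4 px of where they started, which is as well as the networks can tell.
- **Blank:** it is hidden under the leaf now. I did not touch it.

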